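Crank a loose-bottomed tart tin apart on a screw lift

ROBOT

A 6-joint arm with a two-finger parallel gripper is mounted at the origin on a cart in front of the work surface, level with it; the furniture and walls round the work are solid. World frame = base frame: x ahead of the robot, y to its left, z up, the work surface at z = 0. Lengths are in m, angles in rad, forces in N, time in s.
With the tool pointing down it reaches from about 0.35 to 0.775 m from the base axis. Payload 5.5 kg.
Tool frame: the origin (TCP) lies at the very end of the fingers, on their centre line; the grasp point (between the pads) lies env.pinch_z behind it (env.pinch_z is the distance from the TCP to the grasp point, in m); z points along the fingers, y is the line along which they close (so a half turn about z gives the same grasp; the last joint's range is limited). The gripper opens to 85 mm and grips with 20 to 120 N. Pads are 22 mm wide; open, the fingers measure 114 mm over their backs; the gripper's body (76 mm by 85 mm) begins 54 mm behind the grasp point. The pads swing forward as they close: fully open they stand 13 mm farther back than shut.
Start: joints at [-1.312, 0.313, 0.046, 1.304, 0, 1.431], TCP at [0.223, -0.53, 0.231] pointing down, gripper open.
Joint ranges: [-2.76, 2.76], [-0.86, 1.69], [-1.03, 1.26], [-2.2, 2.34], [-1.47, 1.5], [-3.14, 3.14]. Speed limits (rad/s): [2.57, 2.57, 3.14, 3.14, 3.14, 3.14].

INTERFACE

Orientations are given as a unit quaternion [w, x, y, z].
In Python, from workcell import env, eyes gives the robot as it stands.
- The arm moves only by the shell command python3 -m jog 'ROWS' [FORCE]. ROWS is JSON, one flat list of numbers, 7 for each row, row after row: the shift along the world's x, y, z as a fraction of full scale, then the turn, a rotation vector about the world's x, y, z as a fraction of full scale, then the opening, from -1 (shut) to 1 (fully open), so that 0 is half open. A call has 1 to 12 rows; each row is the pose to reach, as a shift and turn from the pose commanded when the call began, turning the shorter way round; what a row does not reach only later rows make up. Full scale, the value 1, is 20 cm for a shift and pi rad for a turn. A row lasts 1/12 s, in which the tool goes at most 41.7 mm and 7.16 degrees, less where a joint would pass 70% of its speed; a pose out of reach is approached as far as the arm can. A call with a number of a shift or a turn outside -1 to 1 is refused whole. A call with a gripper value outside its range is refused whole. The fingers move at their own pace and stop on an object; FORCE is the grip in N (left out, the last holds). Time passes only in rows, so rows that repeat a pose let the fingers close. It gives the time, the measured TCP pose, the force, the opening and the grip force at its end, in the units of the state.
- env.get_state(): the state, without advancing time (a new reading comes with each control period).
- eyes.read_camera(name): name is "side" or "top" or "wrist"; returns (picture, depth): 384x512x3 uint8, red, green, blue; 384x512 float32, m along the optical axis (not along the pixel's ray), 0 where there is no reading.
- eyes.calibration(name): a dict with "fx", "fy", "cx", "cy" (pixels), "R" (3x3) and "t" (3): a world point X has camera coordinates R X + t; the wrist camera has in their place "tool_from_camera" (4x4, takes a point from camera to tool coordinates, whose origin is the TCP and whose axes are the flange's). Camera axes: x right, y down, z forward; pixel columns grow to the right and rows downward; lengths in m; the calibration is good to about 2 mm. The wrist camera is an equidistant fisheye: a pixel r from the principal point sees the ray r / f radians off the axis. A picture is of the moment at which its call begins: read the wrist's pose just before it. calibration takes no time and is no camera call.
- env.hand_in(): hands the job in; it is judged then, once.
The state is a dict: "clock": time; "joint_pos": joint angles; "qvel": joint speeds; "tau": joint torques, N m; "tcp_pos": TCP position; "orientation": TCP orientation; "wrist_force": force on the tool from outside, world axes, zero at the start; "ft_torque": the same for the moment, N m; "finger_gap": finger opening in m; "grip_force": force on a finger pad.
Only numpy, scipy, OpenCV 4.12 (cv2) and the standard library are available. Lean on these libraries where they do the work, as an engineer would, in place of code of your own. Each camera call takes 0.05 s, during which the arm holds its last target. There are 200 camera calls.

TASK

Take the little tart tin apart for washing: set the tin down upright between the four black pegs on the seat of the white screw lift and let go, then crank the handwheel clockwise by its red knob until the black pointer is level with the red marker on the scale, and let go of the knob. The loose copper-coloured base now stands clear of the steel ring: take it again from above by its edge, set it down flat on the cork trivet without dropping anything, and leave the ring on the seat, the pointer at the mark, and the things standing around where they are.

Things in the scene. Friction and masses are not known exactly. Their poses are not given: they have to be found in the camera images.
- tin_center (a point): Tart tin: plain round steel ring, outer diameter 64 mm, 28 mm high, wall 4 mm, open at top and bottom but for a lip 3 mm thick at its lower edge that leaves a 42 mm hole. Loose, upright, 0.12 kg. Point on its axis half-way up, 14 mm above its underside; z along its axis (up). Yaw does not matter. It starts with the base lying on its lip and stands either left in front of the dish rack or on the right of the lift (the trivet is at the other place). Grasp it across its outside.
- base_center (a point): Loose base of the tin: flat copper-coloured disc, diameter 53 mm, 10 mm thick, 0.06 kg, lying on the ring's lip, 3 mm above the ring's underside, so deep inside the ring that it cannot be gripped there until it has been pushed up. Point at its centre, 5 mm above its underside; z is its axis (up). It rides along when the ring is carried, and then up on the lift's pusher.
- seat (a point): White screw lift, bolted to the worktop (with its handwheel toward the robot and its seat behind it). This point is the centre of the seat's flat aluminium top, 104 by 104 mm, 85 mm above the worktop, with a 40 mm hole through which the pusher (diameter 30 mm) comes up. Frame: x from handwheel to seat, y to the left, z up. Four black pegs 8 mm thick and 4 mm high stand round it at x, y = +-27.6 mm; the tin's ring stands between them on the flat top with about 3 mm of play.
- wheel_axis (a point): Point on the handwheel's upright axis (130 mm in front of the seat, along the seat's -x), at half the height of its red knob. Wheel dark, diameter 99 mm, its rim's top 119 mm above the worktop; the column ends below it.
- knob_center (a point): Centre of the wheel's upright red knob, 22 mm in diameter, 41 mm high (from 122 to 163 mm above the worktop), 45 mm from the wheel's axis. It spins freely on its own pin, so that it can be held from above and led round in a circle without turning the gripper.
- handwheel (a joint): Turn of the handwheel in rad; grows clockwise seen from above and raises the pusher and pointer by 3.2 mm per rad (20.1 mm a turn), range 0 to 18.28. At 0 the knob points along the seat's -x. Stiff (about 0.08 N m) and stays where it is left. The pusher lies below the seat at first and meets the base at about 3.4 rad.
- pointer (a point): Tip of the black pointer on the lift's blue carriage, which slides up in front of the white scale plate at the left of the column; 35 mm above the worktop at handwheel 0, 3.2 mm higher per rad.
- mark (a point): Red marker clip on the scale plate (30 mm wide, black ticks every 5 mm, facing the robot); the point lies at the middle of its height, beside the pointer's tip. Fixed, at a height that differs from time to time (80 to 90 mm above the worktop).
- trivet_top (a point): Centre of the top of a round cork trivet, diameter 100 mm, 8 mm thick, fixed to the worktop.
- teaspoon: Steel teaspoon, 137 by 28 by 13 mm, lying at the front of the worktop; origin under its centre. Bystander.
- glass_cup: Small clear glass cup, 72 mm wide, 62 mm high; origin under its centre. Bystander.
- shaker: Shaker with a grey top, 44 mm wide, 90 mm high, behind the lift; origin under its centre. Bystander.
There are look-alikes about, which are no part of the job. Of the things like the part that bears tin_center, leave any that is blue; of the rest the larger one is meant.

How it is judged:
By the outcome, as a careful person would: the job done as asked, in the order asked, and still so for the second after the job is handed in, with the robot touching nothing.
It also fails if it takes over 72 s, if anything falls off the work surface, if the arm or the gripper's body presses on something with over 40 N, if the wrist force passes 120 N, or if a joint passes its speed limit or range.

## Working session

There is one attempt and no reset: what is moved stays moved. The work goes in short steps, Python scripts to look and compute and a shell command to move; the robot and the scene stay as the last step left them, time stands still between calls to the robot, and variables do not carry over. Pictures are saved under pics/ and viewed, at most 10 in all, crops included, and the job is handed in when it is done.

```bash
mkdir -p pics
cat > h.py <<'E'
import numpy as np, cv2
from workcell import env, eyes
def snap(name,save=None):
    p,d=eyes.read_camera(name); 
    if save: cv2.imwrite('pics/'+save,cv2.cvtColor(p,cv2.COLOR_RGB2BGR))
    np.savez('pics/'+name+'.npz',p=p,d=d); return p,d
def load(name):
    z=np.load('pics/'+name+'.npz'); return z['p'],z['d']
def world(name,u,v,z=None,d=None):
    """pixel -> world, with depth map d or plane height z (fixed cams)"""
    c=eyes.calibration(name); R=np.array(c['R']);t=np.array(c['t'])
    ray=np.array([(u-c['cx'])/c['fx'],(v-c['cy'])/c['fy'],1.])
    if z is None: return R.T@(ray*d[int(v),int(u)]-t)
    o=-R.T@t; w=R.T@ray; return o+w*(z-o[2])/w[2]
def pix(name,X):
    c=eyes.calibration(name); q=np.array(c['R'])@np.array(X)+np.array(c['t'])
    return np.array([c['fx']*q[0]/q[2]+c['cx'],c['fy']*q[1]/q[2]+c['cy']])
E
python3 - <<'E'
from h import *
a,_=snap('top');b,_=snap('side')
im=np.hstack([a,b]); cv2.imwrite('pics/a.png',cv2.cvtColor(cv2.resize(a,(800,600),interpolation=cv2.INTER_CUBIC),cv2.COLOR_RGB2BGR))
cv2.imwrite('pics/b.png',cv2.cvtColor(cv2.resize(b,(800,600),interpolation=cv2.INTER_CUBIC),cv2.COLOR_RGB2BGR))
print(env.pinch_z, env.get_state())
for n in('top','side'):
    c=eyes.calibration(n);print(n,-np.array(c['R']).T@np.array(c['t']),np.array(c['R']).round(2).tolist(),c['fx'])
E
```

```text
0.0187 {'clock': 0.1, 'joint_pos': array([-1.31159458e+00,  3.13974791e-01,  4.50738137e-02,  1.30361828e+00,
       -2.20953474e-05,  1.43121901e+00]), 'qvel': array([ 8.41981502e-04, -1.89057348e-03,  2.49811230e-03,  1.54444671e-06,
        7.40399843e-04, -5.35677714e-04]), 'tau': array([ 2.58592714e-03, -4.81723881e+01,  2.99244922e+01,  1.26540090e-02,
       -9.64252285e-05, -2.41386431e-06]), 'tcp_pos': array([ 0.22314323, -0.52942236,  0.23046222]), 'orientation': array([-8.59264071e-04,  9.80187311e-01,  1.98070931e-01, -6.25233228e-05]), 'wrist_force': array([-0.31033584,  0.35792087,  0.16283072]), 'ft_torque': array([-0.00445749,  0.01937405, -0.01159772]), 'grip_force': 0.0, 'finger_gap': 0.08529162363903854}
top [ 0.34758888 -0.05723838  1.24189953] [[0.01, -1.0, -0.0], [-0.98, -0.01, -0.19], [0.19, 0.01, -0.98]] 403.4970030722991
side [0.61558119 1.19785067 0.85927748] [[-1.0, 0.05, 0.01], [0.01, 0.51, -0.86], [-0.05, -0.86, -0.51]] 487.1996120143838
```

View pics/a.png

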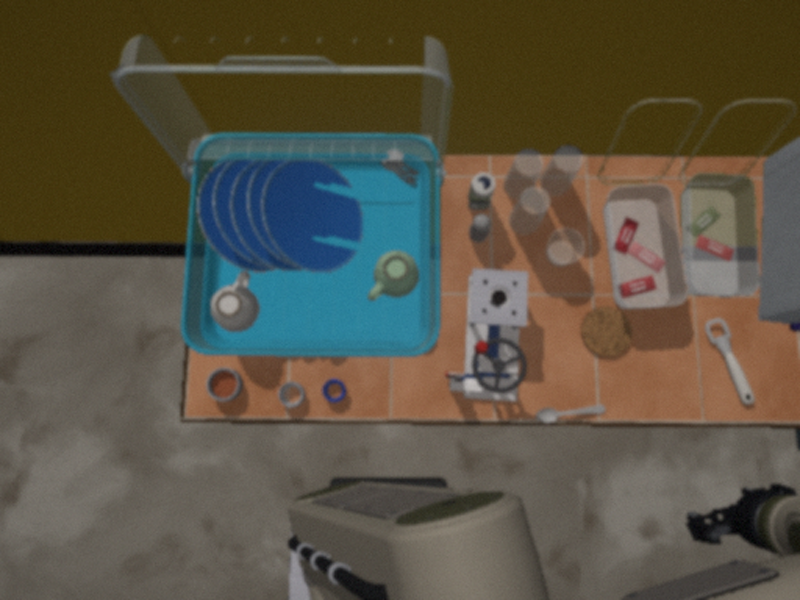

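View pics/b.png

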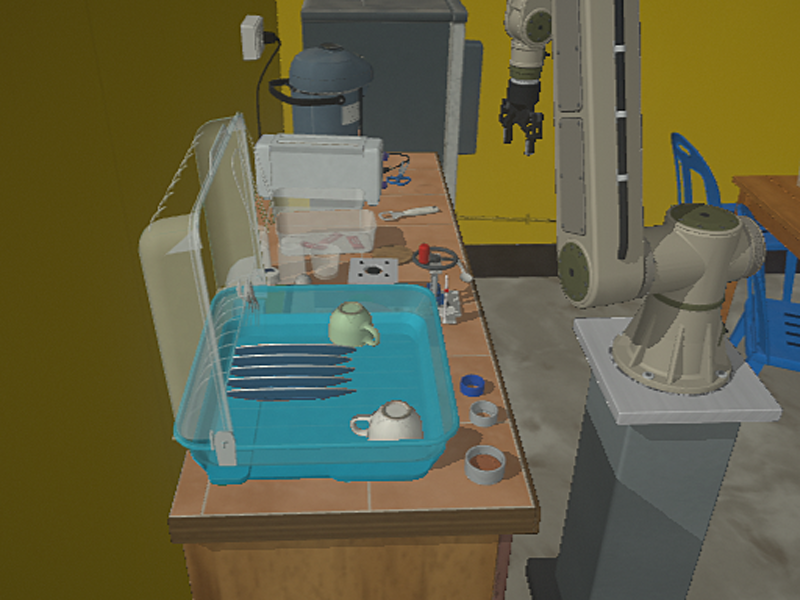

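The top view shows three tin-like things: copper-floored steel at (224,385), smaller steel at (291,395) and blue at (335,390). The first is the larger non-blue one, so it fits. The seat is at (498,298), the knob at (482,347), the wheel at (498,365) and the trivet at (606,332). I'll confirm in an enlarged crop.

Run:
```python
from h import *
a,d=load('top')
A=cv2.resize(a[225:275,120:240],(800,333),interpolation=cv2.INTER_CUBIC)
B=cv2.resize(a[165:260,280:400],(336,266),interpolation=cv2.INTER_CUBIC)
b,ds=load('side')
C=cv2.resize(b[150:215,215:300],(348,266),interpolation=cv2.INTER_CUBIC)
o=np.zeros((600,800,3),np.uint8);o[:333]=A;o[334:,:336]=B;o[334:,340:688]=C
cv2.imwrite('pics/c.png',cv2.cvtColor(o,cv2.COLOR_RGB2BGR))
s=1/1.5625
for n,u,v,z in [('tin',224,385,.028),('small',291,395,.028),('blue',335,390,.02),('seat',498,298,.085),('knob',482,347,.163),('wheel',498,365,.119),('trivet',606,332,.008),('spoon',570,412,.005),('shaker',482,183,.09),('cup',565,247,.062),('mark?',450,382,.09),('edge',400,422,0)]:
    print(n,world('top',u*s,v*s,z).round(3),world('top',u*s,v*s,d=d).round(3))
```

```text
tin [0.409 0.294 0.028] [0.41  0.298 0.015]
small [0.391 0.165 0.028] [ 0.392  0.171 -0.004]
blue [0.402 0.082 0.02 ] [ 0.403  0.085 -0.006]
seat [ 0.571 -0.225  0.085] [ 0.571 -0.225  0.085]
knob [ 0.47  -0.185  0.163] [ 0.47  -0.185  0.163]
wheel [ 0.443 -0.218  0.119] [ 0.444 -0.218  0.116]
trivet [ 0.519 -0.447  0.008] [ 0.519 -0.448  0.007]
spoon [ 0.363 -0.371  0.005] [ 0.363 -0.37   0.009]
shaker [ 0.796 -0.198  0.09 ] [ 0.791 -0.197  0.1  ]
cup [ 0.677 -0.36   0.062] [ 0.691 -0.373  0.01 ]
mark? [ 0.414 -0.134  0.09 ] [ 0.419 -0.14   0.008]
edge [ 0.342 -0.043  0.   ] [ 0.342 -0.043 -0.006]
```

View pics/c.png

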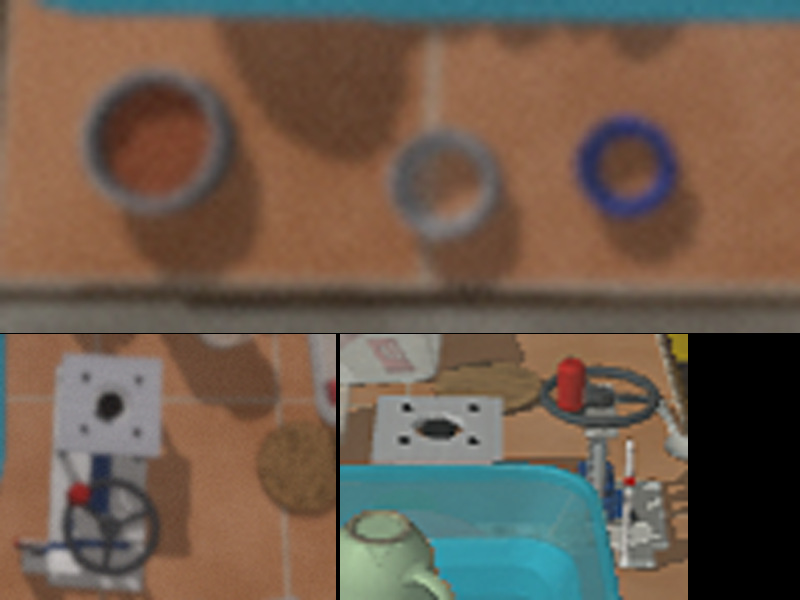

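The crop confirms it: the large copper-floored steel tin at (157,142) is the one; the smaller steel and blue ones stay. Red marker clip in the side crop at (630,481). Moving now.

```bash
python3 -m jog '[0.585,0.75,0.3,0,0,0.2182,1, 0.585,0.75,0.3,0,0,0.2182,1, 0.585,0.75,0.3,0,0,0.2182,1, 0.585,0.75,0.3,0,0,0.2182,1, 0.585,0.75,0.3,0,0,0.2182,1, 0.585,0.75,0.3,0,0,0.2182,1]' && python3 -m jog '[0.4,0.9,0,0,0,0.2182,1, 0.4,0.9,0,0,0,0.2182,1, 0.4,0.9,0,0,0,0.2182,1, 0.4,0.9,0,0,0,0.2182,1, 0.4,0.9,0,0,0,0.2182,1, 0.4,0.9,0,0,0,0.2182,1]' && python3 -m jog '[0,1,0,0,0,0.2182,1, 0,1,0,0,0,0.2182,1, 0,1,0,0,0,0.2182,1, 0,1,0,0,0,0.2182,1, 0,1,0,0,0,0.2182,1, 0,1,0,0,0,0.2182,1]' && python3 -m jog '[-0.055,1,-0.2,0,0,0.2182,1, -0.055,1,-0.2,0,0,0.2182,1, -0.055,1,-0.2,0,0,0.2182,1, -0.055,1,-0.2,0,0,0.2182,1, -0.055,1,-0.2,0,0,0.2182,1, -0.055,1,-0.2,0,0,0.2182,1, -0.055,1,-0.2,0,0,0.2182,1]'
python3 - <<'E'
from h import *
a,d=load('top')
s=1/1.5625
for v in range(335,375,4): print(v,world('top',224*s,v*s,d=d).round(3))
E
```

```text
clock: 0.6
tcp_pos: [0.3432, -0.376, 0.2937]
orientation: [0.001, 0.854, 0.521, 0.001]
wrist_force: [-0.7, -0.7, 0.2]
finger_gap: 0.0857
grip_force: 0.0
clock: 1.1
tcp_pos: [0.4213, -0.195, 0.2913]
orientation: [-0.001, 0.629, 0.778, 0.001]
wrist_force: [-0.6, 0.3, -0.2]
finger_gap: 0.0856
grip_force: 0.0
clock: 1.6
tcp_pos: [0.4191, 0.0051, 0.2913]
orientation: [-0.001, 0.331, 0.944, 0.001]
wrist_force: [-0.7, -0.7, -0.5]
finger_gap: 0.0855
grip_force: 0.0
clock: 2.18
tcp_pos: [0.4081, 0.2019, 0.2503]
orientation: [-0.001, -0.003, 1.0, -0.0]
wrist_force: [-0.4, -0.7, 0.5]
finger_gap: 0.0854
grip_force: 0.0
335 [0.503 0.295 0.044]
339 [0.496 0.295 0.043]
343 [0.487 0.29  0.056]
347 [0.478 0.286 0.069]
351 [0.466 0.273 0.113]
355 [0.469 0.305 0.002]
359 [ 0.462  0.305 -0.001]
363 [ 0.454  0.306 -0.005]
367 [ 0.446  0.305 -0.003]
371 [0.437 0.3   0.013]
```

```bash
cat >> h.py <<'E'
def Rq(q): 
    from scipy.spatial.transform import Rotation as r
    return r.from_quat([q[1],q[2],q[3],q[0]]).as_matrix()
def wsnap(save=None):
    s=env.get_state(); T=np.eye(4);T[:3,:3]=Rq(s['orientation']);T[:3,3]=s['tcp_pos']
    p,d=snap('wrist'); T=T@np.array(eyes.calibration('wrist')['tool_from_camera'])
    np.save('pics/T.npy',T)
    if save: cv2.imwrite('pics/'+save,cv2.cvtColor(cv2.resize(p,(800,600),interpolation=cv2.INTER_CUBIC),cv2.COLOR_RGB2BGR))
    return p,d
def wworld(u,v,z=None,d=None,T=None,plane=None):
    c=eyes.calibration('wrist'); T=np.load('pics/T.npy') if T is None else T
    x,y=u-c['cx'],v-c['cy']; r=np.hypot(x,y); th=r/c['fx']
    ray=np.array([x/r*np.sin(th),y/r*np.sin(th),np.cos(th)])
    o=T[:3,3]
    if d is not None: return o+T[:3,:3]@(ray/ray[2]*d[int(v),int(u)])
    w=T[:3,:3]@ray
    if plane is not None: return o+w*(plane-o[0])/w[0]   # plane x=const
    return o+w*(z-o[2])/w[2]
def wpix(X,T=None):
    c=eyes.calibration('wrist'); T=np.load('pics/T.npy') if T is None else T
    q=T[:3,:3].T@(np.array(X)-T[:3,3]); n=np.hypot(q[0],q[1]); r=np.arctan2(n,q[2])*c['fx']
    return np.array([c['cx']+q[0]/n*r,c['cy']+q[1]/n*r])
E
python3 -m jog '[0,0.3,-0.2,0,0,0,1, 0,0.3,-0.2,0,0,0,1, 0,0.3,-0.2,0,0,0,1, 0,0.3,-0.2,0,0,0,1]'
python3 - <<'E'
from h import *
p,d=wsnap('w1.png'); print(eyes.calibration('wrist')); print(wpix([.409,.295,.028])*1.5625)
E
```

```text
clock: 2.52
tcp_pos: [0.4086, 0.2596, 0.2103]
orientation: [-0.001, 0.001, 1.0, -0.001]
wrist_force: [-0.5, -0.8, 0.5]
finger_gap: 0.0849
grip_force: 0.0
{'fx': 297.3186396354542, 'fy': 297.3186396354542, 'cx': 252.7896484524182, 'cy': 195.3636398871959, 'tool_from_camera': array([[-1.68428581e-04, -9.56532571e-01, -2.91625465e-01,
         7.46774771e-02],
       [ 9.99999849e-01, -8.74676514e-06, -5.48861497e-04,
         1.58554355e-03],
       [ 5.22453120e-04, -2.91625514e-01,  9.56532428e-01,
        -1.43841172e-01],
       [ 0.00000000e+00,  0.00000000e+00,  0.00000000e+00,
         1.00000000e+00]])}
[442.37722122 273.49513616]
```

View pics/w1.png

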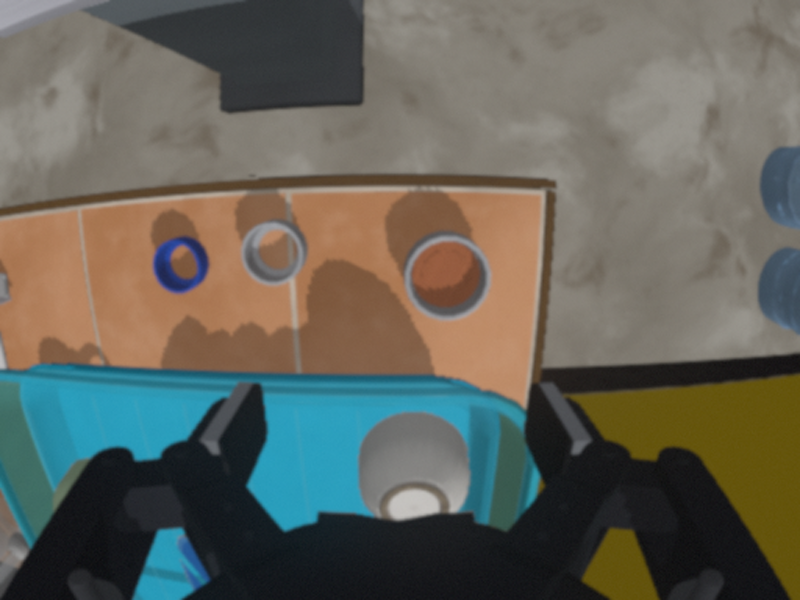

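The wrist picture shows the tin's rim centred at (447,276), with the small steel ring at (273,252) and the blue one at (181,264).

Run:
```python
from h import *
s=1/1.5625
print(wworld(447*s,276*s,.028)); 
# rim ellipse fit via edge points
print([wworld(u*s,v*s,.028).round(4).tolist() for u,v in [(404,276),(490,276),(447,233),(447,319)]])
```

```text
[0.41084956 0.29841288 0.028     ]
[[0.4109, 0.2673, 0.028], [0.4107, 0.3302, 0.028], [0.3795, 0.2977, 0.028], [0.4437, 0.2994, 0.028]]
```

```bash
python3 -m jog '[0.012,0.19,-0.2,0,0,0,1, 0.012,0.19,-0.75,0,0,0,1, 0.012,0.19,-0.75,0,0,0,1, 0.012,0.19,-0.75,0,0,0,1, 0.012,0.19,-0.75,0,0,0,1, 0.012,0.19,-0.75,0,0,0,1]' && python3 -m jog '[0,0,-0.14,0,0,0,1, 0,0,-0.275,0,0,0,1, 0,0,-0.275,0,0,0,1, 0,0,-0.275,0,0,0,1]' && python3 -m jog '[0,0,0,0,0,0,0.2, 0,0,0,0,0,0,0.2, 0,0,0,0,0,0,0.2, 0,0,0,0,0,0,0.2, 0,0,0,0,0,0,0.2, 0,0,0,0,0,0,0.2]' 40
```

```text
clock: 3.07
tcp_pos: [0.4109, 0.2963, 0.061]
orientation: [-0.002, 0.002, 1.0, -0.001]
wrist_force: [-0.6, -1.2, -0.2]
finger_gap: 0.0854
grip_force: 0.0
clock: 3.4
tcp_pos: [0.4128, 0.2978, 0.0083]
orientation: [0.001, 0.001, 1.0, 0.0]
wrist_force: [0.8, 0.3, 0.3]
finger_gap: 0.0856
grip_force: 0.0
clock: 3.9
tcp_pos: [0.4139, 0.2988, 0.0097]
orientation: [0.002, 0.001, 1.0, 0.001]
wrist_force: [-1.7, -3.1, 9.2]
finger_gap: 0.0627
grip_force: 41.5
```

```bash
python3 -m jog '[0,0,0.2,0,0,0,0.2, 0,0,0.5,0,0,0,0.2, 0,0,0.8,0,0,0,0.2, 0,0,1,0,0,0,0.2, 0,0,1,0,0,0,0.2, 0,0,1,0,0,0,0.2, 0,0,1,0,0,0,0.2]' && python3 -m jog '[0.05,-0.2,0.1,0,0,0,0.2, 0.05,-0.4,0.2,0,0,0,0.2, 0.1,-0.6,0.2,0,0,0,0.2, 0.1,-0.8,0.2,0,0,0,0.2, 0.15,-0.97,0.2,0,0,0,0.2, 0.15,-0.97,0.2,0,0,0,0.2]' && python3 -m jog '[0.05,-0.2,0.0,0,0,0,0.2, 0.1,-0.4,0,0,0,0,0.2, 0.15,-0.6,0,0,0,0,0.2, 0.15,-0.8,0,0,0,0,0.2, 0.15,-0.97,0,0,0,0,0.2, 0.15,-0.97,0,0,0,0,0.2, 0.15,-0.97,0,0,0,0,0.2]'
python3 - <<'E'
from h import *
p,d=wsnap('w2.png'); s=env.get_state(); print(s['finger_gap'],s['grip_force'])
P=[(85,377),(138,373),(83,433),(138,430)]
W=[world('top',280+u/2.8,165+(v-334)/2.8,.089) for u,v in P]
print(np.round(W,4).tolist(),np.mean(W,0)); print([(wpix(w)*1.5625).round().tolist() for w in W])
E
```

```text
clock: 4.48
tcp_pos: [0.4135, 0.299, 0.2104]
orientation: [0.004, 0.0, 1.0, 0.002]
wrist_force: [-0.7, -0.6, -2.6]
finger_gap: 0.0623
grip_force: 46.6
clock: 4.98
tcp_pos: [0.4423, 0.0983, 0.2454]
orientation: [-0.0, 0.004, 1.0, -0.001]
wrist_force: [0.6, 0.6, -0.9]
finger_gap: 0.0619
grip_force: 46.9
clock: 5.57
tcp_pos: [0.4708, -0.0912, 0.2449]
orientation: [-0.001, 0.002, 1.0, 0.001]
wrist_force: [-0.6, 0.6, -1.0]
finger_gap: 0.0624
grip_force: 46.9
0.06216358637950462 46.94296192377806
[[0.601, -0.2008, 0.089], [0.6056, -0.2561, 0.089], [0.5417, -0.1977, 0.089], [0.5452, -0.2546, 0.089]] [ 0.57335727 -0.22729836  0.089     ]
[[256.0, 443.0], [194.0, 444.0], [249.0, 377.0], [182.0, 378.0]]
```

View pics/w2.png

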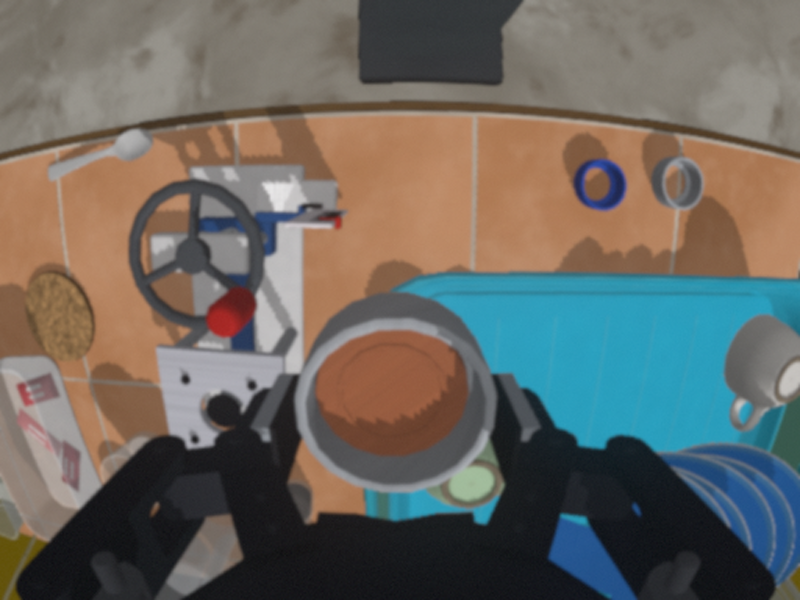

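The picture shows the tin held level with its base inside; pegs at (185,380), (251,384) and (195,438), the wheel hub at (195,254), the knob's top around (238,300), and the red clip at the plate's edge (337,221).

Run:
```python
from h import *
s=1/1.5625
a,b,c=[wworld(u*s,v*s,.089) for u,v in [(185,380),(251,384),(195,438)]]
print(a,b,c,'centre',(b+c)/2, 'yaw', np.degrees(np.arctan2(*( (a-b)[[0,1]]*[1,-1]))), np.degrees(np.arctan2((c-a)[1],(c-a)[0])))
print('hub',wworld(196*s,252*s,.117),'rim',[wworld(u*s,v*s,.117).round(3).tolist() for u,v in [(130,254),(263,254),(196,180),(196,325)]])
print('knob',wworld(238*s,300*s,.163))
p,d=load('wrist')
for u,v in [(337,221),(320,212),(343,212),(300,214)]: print('plate',wworld(u*s,v*s,d=d))
```

```text
[ 0.54653522 -0.25203273  0.089     ] [ 0.54772642 -0.1970199   0.089     ] [ 0.59984229 -0.25403622  0.089     ] centre [ 0.57378435 -0.22552806  0.089     ] yaw -1.240436461693815 -2.152388197113647
hub [ 0.44288444 -0.21507665  0.117     ] rim [[0.442, -0.266, 0.117], [0.446, -0.17, 0.117], [0.398, -0.212, 0.117], [0.492, -0.221, 0.117]]
knob [ 0.46145319 -0.17220501  0.163     ]
plate [ 0.42923489 -0.12638887  0.09395349]
plate [ 0.42825466 -0.14635492  0.03757671]
plate [ 0.4294518  -0.12964417  0.02902236]
plate [ 0.42869976 -0.16058014  0.04442901]
```

```bash
python3 - <<'E'
from h import *
s=1/1.5625
T=env.get_state()['tcp_pos']
for u,v in [(396,318),(396,491),(302,400),(495,400)]: print((wworld(u*s,v*s,T[2]+.0183)-T).round(4))
E
python3 -m jog '[0.1,-0.2,0,0,0,0,0.2, 0.3,-0.4,0,0,0,0,0.2, 0.45,-0.6,0,0,0,0,0.2, 0.5,-0.675,0,0,0,0,0.2, 0.5,-0.675,-0.1,0,0,0,0.2, 0.5,-0.675,-0.3,0,0,0,0.2, 0.5,-0.675,-0.5,0,0,0,0.2, 0.5,-0.675,-0.6,0,0,0,0.2, 0.5,-0.675,-0.6,0,0,0,0.2, 0.5,-0.675,-0.6,0,0,0,0.2]'
```

```text
[-0.0326  0.0007  0.0183]
[0.03   0.0004 0.0183]
[-0.0059 -0.0285  0.0183]
[-0.0054  0.0313  0.0183]
clock: 6.45
tcp_pos: [0.5709, -0.2225, 0.125]
orientation: [-0.002, -0.001, 1.0, 0.001]
wrist_force: [1.1, -0.5, -1.9]
finger_gap: 0.0622
grip_force: 47.3
```

```bash
python3 -m jog '[0.018,-0.022,-0.05,0,0,0,0.2, 0.018,-0.022,-0.1,0,0,0,0.2, 0.018,-0.022,-0.1,0,0,0,0.2, 0.018,-0.022,-0.1,0,0,0,0.2]'
python3 - <<'E'
from h import *
p,d=wsnap(); 
cv2.imwrite('pics/w3.png',cv2.cvtColor(cv2.resize(p[180:340,150:362],(795,600),interpolation=cv2.INTER_CUBIC),cv2.COLOR_RGB2BGR))
s=env.get_state();print(s['tcp_pos'])
c,sn=np.cos(-.04),np.sin(-.04)
for x in(-.0276,.0276):
  for y in (-.0276,.0276): print(((wpix([.5735+c*x-sn*y,-.226+sn*x+c*y,.089])-[150,180])*3.75).round())
E
```

```text
clock: 6.78
tcp_pos: [0.5754, -0.2293, 0.1066]
orientation: [0.0, 0.0, 1.0, 0.0]
wrist_force: [-0.2, 0.1, -1.7]
finger_gap: 0.0624
grip_force: 47.3
[ 0.57549556 -0.22939822  0.10687399]
[222.  26.]
[585.  39.]
[227. 341.]
[552. 351.]
```

View pics/w3.png

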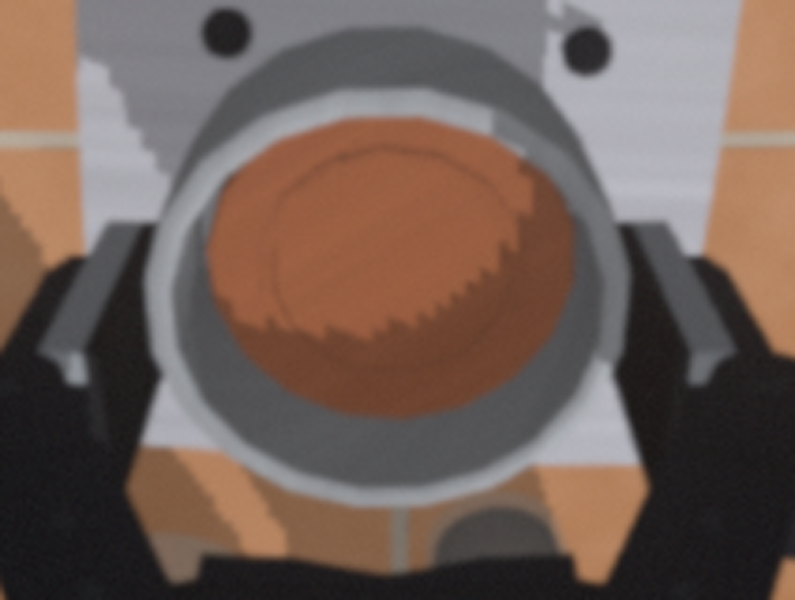

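The picture shows two pegs at (227,33) and (586,50) and the tin rim spanning 146–631 by 88–507.

Run:
```python
from h import *
f=lambda u,v,z:wworld(150+u/3.75,180+v/3.75,z)
a,b=f(227,33,.0885),f(586,50,.0885); print(a,b,np.linalg.norm(a-b))
e=(b-a)/np.linalg.norm(b-a); n=np.array([e[1],-e[0],0]); print('seat',(a+b)/2+n*.0276,'yaw',np.degrees(np.arctan2(n[1],n[0])))
Z=.1066+.0183
print('tin',f(389,88,Z),f(389,507,Z),f(146,280,Z),f(631,280,Z))
```

```text
[ 0.54613411 -0.25179958  0.0885    ] [ 0.54886511 -0.19703575  0.0885    ] 0.05483188052308387
seat [ 0.57506536 -0.22579233  0.0885    ] yaw -2.8549007910100066
tin [ 0.54272692 -0.22730003  0.1249    ] [ 0.60618517 -0.22727205  0.1249    ] [ 0.56898678 -0.25869826  0.1249    ] [ 0.56905513 -0.19598399  0.1249    ]
```

```bash
python3 -m jog '[0.002,0.008,0,0,0,0,0.2, 0.002,0.008,-0.02,0,0,0,0.2, 0.002,0.008,-0.04,0,0,0,0.2, 0.002,0.008,-0.05,0,0,0,0.2, 0.002,0.008,-0.055,0,0,0,0.2, 0.002,0.008,-0.055,0,0,0,0.2]'
```

```text
clock: 7.33
tcp_pos: [0.5754, -0.2276, 0.0951]
orientation: [-0.0, 0.0, 1.0, 0.0]
wrist_force: [-0.1, -0.2, -1.5]
finger_gap: 0.0621
grip_force: 47.3
```

```bash
python3 -m jog '[0,0,-0.006,0,0,0,0.2, 0,0,-0.012,0,0,0,0.2, 0,0,-0.012,0,0,0,0.2]'
```

```text
clock: 7.58
tcp_pos: [0.5757, -0.2278, 0.0948]
orientation: [0.001, 0.0, 1.0, -0.0]
wrist_force: [-3.5, 1.4, 10.0]
finger_gap: 0.062
grip_force: 48.1
```

```bash
python3 -m jog '[0,0,0.01,0,0,0,0.5, 0,0,0.01,0,0,0,1, 0,0,0.01,0,0,0,1, 0,0,0.01,0,0,0,1, 0,0,0.1,0,0,0,1, 0,0,0.3,0,0,0,1, 0,0,0.5,0,0,0,1, 0,0,0.7,0,0,0,1, -0.2,0.1,0.7,0,0,0,1, -0.4,0.2,0.7,0,0,0,1, -0.4,0.2,0.7,0,0,0,1, -0.4,0.2,0.7,0,0,0,1]'
python3 - <<'E'
from h import *
p,d=wsnap('w4.png'); print(env.get_state()['tcp_pos'])
E
```

```text
clock: 8.58
tcp_pos: [0.4929, -0.186, 0.2329]
orientation: [-0.001, 0.0, 1.0, 0.001]
wrist_force: [0.3, -0.6, 0.4]
finger_gap: 0.0851
grip_force: 0.0
[ 0.494922   -0.18719794  0.2331501 ]
```

View pics/w4.png

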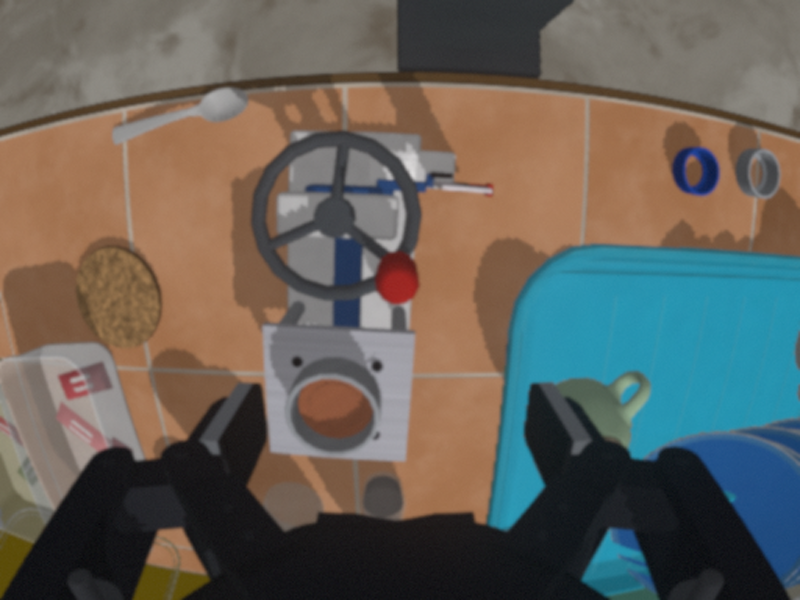

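The tin stands between the pegs; the knob's top is around (398,283), the hub at (335,214) and the red clip end at (490,188).

Run:
```python
from h import *
s=1/1.5625
p,d=load('wrist'); 
def red(p,u0,u1,v0,v1):
    q=p[v0:v1,u0:u1].astype(int); m=(q[...,0]>110)&(q[...,0]>2.0*q[...,1])&(q[...,0]>2.0*q[...,2])
    v,u=np.nonzero(m); return u+u0,v+v0
u,v=red(p,235,275,155,200); W=np.array([wworld(a,b,d=d) for a,b in zip(u,v)])
t=W[W[:,2]>.158]; print('knob top',len(t),t.mean(0),(t.max(0)+t.min(0))/2,t.max(0)-t.min(0))
print('hub',wworld(335*s,214*s,.119),[wworld(a*s,b*s,.119).round(4).tolist() for a,b in [(251,216),(421,216),(336,130),(336,301)]])
u,v=red(p,300,320,110,130); print('clip w',len(u),u.mean(),v.mean(),[wworld(a,b,d=d).round(3).tolist() for a,b in list(zip(u,v))[:12]])
q,e=load('side'); u2,v2=red(q,275,297,178,195); print('clip s',len(u2),u2.mean(),v2.mean(),v2.min(),v2.max(),u2.min(),u2.max(),[world('side',a,b,d=e).round(4).tolist() for a,b in list(zip(u2,v2))[:6]])
# triangulate
c=eyes.calibration('side');R=np.array(c['R']);o1=-R.T@np.array(c['t']);w1=R.T@[(u2.mean()-c['cx'])/c['fx'],(v2.mean()-c['cy'])/c['fy'],1]
T=np.load('pics/T.npy');o2=T[:3,3];w2=wworld(u.mean(),v.mean(),0)-o2
A=np.stack([w1,-w2],1);x=np.linalg.lstsq(A,o2-o1,rcond=None)[0];print(o1+w1*x[0],o2+w2*x[1])
```

```text
knob top 456 [ 0.47250238 -0.18297288  0.1647939 ] [ 0.45002673 -0.18310913  0.26760024] [0.06298698 0.01876719 0.21855351]
hub [ 0.44347934 -0.21779241  0.119     ] [[0.4432, -0.2668, 0.119], [0.4449, -0.1699, 0.119], [0.3965, -0.2166, 0.119], [0.494, -0.2187, 0.119]]
clip w 5 313.2 118.4 [[0.427, -0.128, 0.093], [0.427, -0.127, 0.094], [0.427, -0.126, 0.094], [0.428, -0.127, 0.095], [0.428, -0.126, 0.094]]
clip s 4 285.5 185.5 185 186 285 286 [[0.4346, -0.1272, 0.0923], [0.4313, -0.1279, 0.0918], [0.4338, -0.1317, 0.086], [0.4315, -0.1253, 0.0897]]
[ 0.43295924 -0.12676805  0.09065915] [ 0.42762831 -0.12602314  0.090642  ]
```

```bash
python3 -m jog '[-0.113,0.021,-0.1,0,0,0,0.2, -0.113,0.021,-0.2,0,0,0,0.2, -0.113,0.021,-0.35,0,0,0,0.2, -0.113,0.021,-0.51,0,0,0,0.2, -0.113,0.021,-0.51,0,0,0,0.2, -0.113,0.021,-0.51,0,0,0,0.2]' && python3 -m jog '[0,0,0,0,0,0,-0.8, 0,0,0,0,0,0,-0.8, 0,0,0,0,0,0,-0.8, 0,0,0,0,0,0,-0.8, 0,0,0,0,0,0,-0.8, 0,0,0,0,0,0,-0.8, 0,0,0,0,0,0,-0.8]' 30
```

```text
clock: 9.13
tcp_pos: [0.4726, -0.1833, 0.1296]
orientation: [-0.002, 0.0, 1.0, 0.001]
wrist_force: [-0.0, 0.1, 0.3]
finger_gap: 0.0512
grip_force: 0.0
clock: 9.72
tcp_pos: [0.4747, -0.1847, 0.133]
orientation: [0.002, 0.0, 1.0, -0.001]
wrist_force: [0.9, -1.1, 5.8]
finger_gap: 0.0207
grip_force: 30.6
```

Run:
```python
import numpy as np
def rows(f0,n=12,st=20):
    r=np.radians
    return [(round(.225*(np.cos(r(f0-st*k))-np.cos(r(f0))),3),round(.225*(np.sin(r(f0-st*k))-np.sin(r(f0))),3)) for k in range(1,n+1)]
for f in (52.7,52.7-240,52.7-480): print(f,rows(f))
```

```text
52.7 [(np.float64(0.053), np.float64(-0.057)), (np.float64(0.083), np.float64(-0.13)), (np.float64(0.087), np.float64(-0.208)), (np.float64(0.064), np.float64(-0.282)), (np.float64(0.016), np.float64(-0.344)), (np.float64(-0.05), np.float64(-0.387)), (np.float64(-0.126), np.float64(-0.404)), (np.float64(-0.203), np.float64(-0.394)), (np.float64(-0.273), np.float64(-0.358)), (np.float64(-0.326), np.float64(-0.301)), (np.float64(-0.356), np.float64(-0.228)), (np.float64(-0.36), np.float64(-0.15))]
-187.3 [(np.float64(0.023), np.float64(0.075)), (np.float64(0.071), np.float64(0.137)), (np.float64(0.136), np.float64(0.179)), (np.float64(0.213), np.float64(0.196)), (np.float64(0.29), np.float64(0.186)), (np.float64(0.36), np.float64(0.15)), (np.float64(0.413), np.float64(0.093)), (np.float64(0.443), np.float64(0.021)), (np.float64(0.446), np.float64(-0.057)), (np.float64(0.423), np.float64(-0.132)), (np.float64(0.376), np.float64(-0.194)), (np.float64(0.31), np.float64(-0.236))]
-427.3 [(np.float64(-0.076), np.float64(-0.017)), (np.float64(-0.154), np.float64(-0.007)), (np.float64(-0.223), np.float64(0.029)), (np.float64(-0.276), np.float64(0.086)), (np.float64(-0.306), np.float64(0.158)), (np.float64(-0.31), np.float64(0.236)), (np.float64(-0.287), np.float64(0.311)), (np.float64(-0.239), np.float64(0.373)), (np.float64(-0.174), np.float64(0.415)), (np.float64(-0.097), np.float64(0.432)), (np.float64(-0.02), np.float64(0.422)), (np.float64(0.05), np.float64(0.387))]
```

```bash
python3 -m jog '[0.053,-0.057,0.01,0,0,0,-0.8, 0.083,-0.13,0.015,0,0,0,-0.8, 0.087,-0.208,0.015,0,0,0,-0.8, 0.064,-0.282,0.015,0,0,0,-0.8, 0.016,-0.344,0.015,0,0,0,-0.8, -0.05,-0.387,0.015,0,0,0,-0.8, -0.126,-0.404,0.015,0,0,0,-0.8, -0.203,-0.394,0.015,0,0,0,-0.8, -0.273,-0.358,0.015,0,0,0,-0.8, -0.326,-0.301,0.015,0,0,0,-0.8, -0.356,-0.228,0.015,0,0,0,-0.8, -0.36,-0.15,0.015,0,0,0,-0.8]'
```

```text
clock: 10.72
tcp_pos: [0.4026, -0.2136, 0.1335]
orientation: [0.002, 0.001, 1.0, 0.0]
wrist_force: [16.1, -5.4, -20.7]
finger_gap: 0.0203
grip_force: 30.0
```

```bash
python3 -m jog '[0.023,0.075,-0.012,0,0,0,-0.8, 0.071,0.137,-0.012,0,0,0,-0.8, 0.136,0.179,-0.012,0,0,0,-0.8, 0.213,0.196,-0.012,0,0,0,-0.8, 0.29,0.186,-0.012,0,0,0,-0.8, 0.36,0.15,-0.012,0,0,0,-0.8, 0.413,0.093,-0.012,0,0,0,-0.8, 0.443,0.021,-0.012,0,0,0,-0.8, 0.446,-0.057,-0.012,0,0,0,-0.8, 0.423,-0.132,-0.012,0,0,0,-0.8, 0.376,-0.194,-0.012,0,0,0,-0.8, 0.31,-0.236,-0.012,0,0,0,-0.8]'
```

```text
clock: 11.72
tcp_pos: [0.4651, -0.262, 0.1331]
orientation: [0.002, 0.0, 1.0, -0.0]
wrist_force: [0.6, 4.8, 5.1]
finger_gap: 0.0208
grip_force: 33.0
```

Run:
```python
from h import *
p,d=snap('top'); q,e=snap('side')
o=np.zeros((560,800,3),np.uint8)
o[:,:400]=cv2.resize(p[150:262,280:360],(400,560),interpolation=cv2.INTER_CUBIC)
o[:,400:]=cv2.resize(q[120:218,220:290],(400,560),interpolation=cv2.INTER_CUBIC)
cv2.imwrite('pics/t2.png',cv2.cvtColor(o,cv2.COLOR_RGB2BGR)); print(env.get_state())
```

```text
{'clock': 11.8167, 'joint_pos': array([-6.66602528e-01,  2.79309622e-01, -2.47383893e-01,  1.04096360e+00,
       -8.39034823e-04, -6.63725380e-01]), 'qvel': array([ 0.01989175,  0.00825809,  0.00725478, -0.00447627, -0.01178029,
        0.02345887]), 'tau': array([  1.05637752, -42.08319783,  25.7494998 ,   0.42875821,
         0.76359658,  -0.18047249]), 'tcp_pos': array([ 0.46292776, -0.2627332 ,  0.13312655]), 'orientation': array([ 9.76068302e-04,  1.43922996e-03,  9.99997644e-01, -1.29882358e-03]), 'wrist_force': array([-0.33007317, -1.92796563,  3.63021019]), 'ft_torque': array([-0.50895285,  0.11841097, -0.02228341]), 'grip_force': 32.86685018450953, 'finger_gap': 0.021015596250268918}
```

View pics/t2.png

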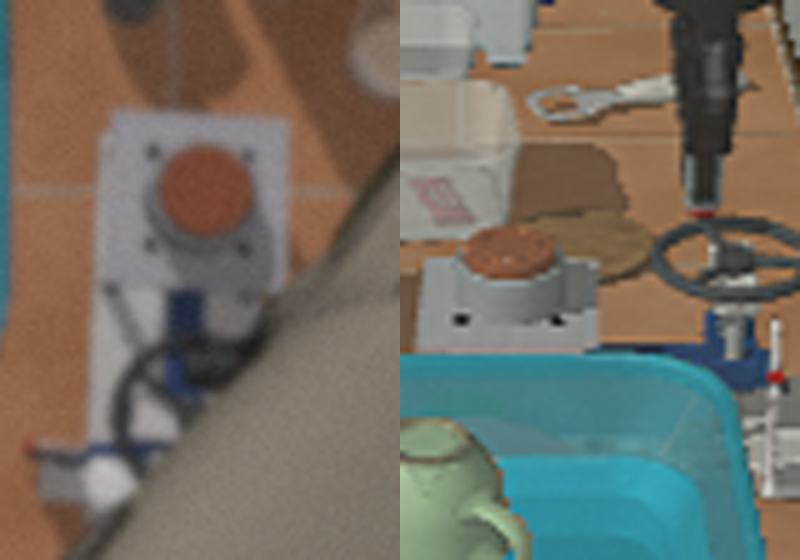

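Cranking works: the base now shows above the ring's rim in both crops, and the wheel follows the gripper. Continuing.

```bash
python3 -m jog '[-0.076,-0.017,0,0,0,0,-0.8, -0.154,-0.007,0,0,0,0,-0.8, -0.223,0.029,0,0,0,0,-0.8, -0.276,0.086,0,0,0,0,-0.8, -0.306,0.158,0,0,0,0,-0.8, -0.31,0.236,0,0,0,0,-0.8, -0.287,0.311,0,0,0,0,-0.8, -0.239,0.373,0,0,0,0,-0.8, -0.174,0.415,0,0,0,0,-0.8, -0.097,0.432,0,0,0,0,-0.8, -0.02,0.422,0,0,0,0,-0.8, 0.05,0.387,0,0,0,0,-0.8]'
python3 - <<'E'
from h import *
q,e=snap('side')
cv2.imwrite('pics/t3.png',cv2.cvtColor(cv2.resize(q[160:220,260:310],(500,600),interpolation=cv2.INTER_CUBIC),cv2.COLOR_RGB2BGR))
print(env.get_state()['tcp_pos'])
E
```

```text
clock: 12.82
tcp_pos: [0.4735, -0.1835, 0.133]
orientation: [-0.0, -0.0, 1.0, -0.001]
wrist_force: [-8.2, -6.1, 8.6]
finger_gap: 0.0205
grip_force: 33.4
[ 0.47624642 -0.18579203  0.13307641]
```

```bash
python3 -m jog '[0,0,0,0,0,0,0, 0,0,0,0,0,0,0, 0,0,0,0,0,0,0.1, 0,0,0.15,0,0,0,0, 0,0,0.35,0,0,0,0, -0.1,0.2,0.4,0,0,0,-1, -0.2,0.4,0.35,0,-0.04,0,-1, -0.3,0.6,0.35,0,-0.08,0,-1, -0.37,0.82,0.35,0,-0.139,0,-1, -0.37,0.82,0.35,0,-0.139,0,-1, -0.37,0.82,0.1,0,-0.139,0,-1, -0.37,0.82,-0.1,0,-0.139,0,-1]' && python3 -m jog '[0,0,0,0,0,0,-1, 0,0,-0.02,0,0,0,-1, 0,0,-0.02,0,0,0,-1]'
python3 - <<'E'
from h import *
p,d=wsnap(); print(env.get_state()['tcp_pos'],wpix([.429,-.135,.088]))
u,v=map(int,wpix([.429,-.145,.083]));u=max(u,70);v=min(v,300)
cv2.imwrite('pics/m1.png',cv2.cvtColor(cv2.resize(p[max(v-70,0):v+70,u-70:u+70],(600,600),interpolation=cv2.INTER_CUBIC),cv2.COLOR_RGB2BGR)); print(u,v,u-70,v-70)
E
```

```text
clock: 13.87
tcp_pos: [0.3996, -0.0186, 0.1211]
orientation: [0.222, -0.001, 0.975, -0.002]
wrist_force: [1.5, -1.0, -0.8]
finger_gap: 0.0002
grip_force: 0.0
clock: 14.12
tcp_pos: [0.4, -0.0197, 0.1153]
orientation: [0.217, 0.0, 0.976, 0.0]
wrist_force: [0.5, -1.2, 1.3]
finger_gap: 0.0003
grip_force: 0.0
[ 0.40120021 -0.02019464  0.1164985 ] [ 96.07991066 238.57198159]
87 232 17 162
```

View pics/m1.png

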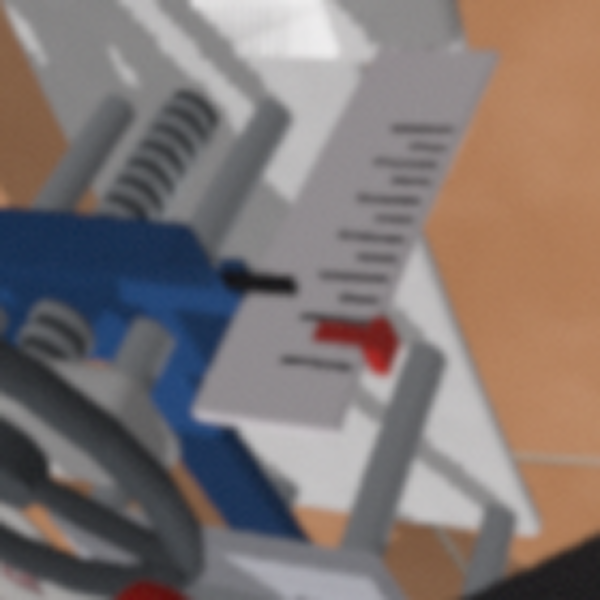

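The crop shows the plate: pointer tip at (297,286), red clip tip at (317,332), long ticks (left ends) at (302,317) and (281,360) either side of the clip, (320,274) just below the pointer. So the pointer is still below the mark.

Run:
```python
from h import *
k=140/600
yaw=np.radians(-2.85); n=np.array([np.cos(yaw),np.sin(yaw),0])
T=np.load('pics/T.npy'); o=T[:3,3]; print('cam',o)
def hit(u,v,x0):
    w=wworld(17+u*k,162+v*k,0)-o; P=np.array([x0,-.14,0]); return o+w*(n@(P-o))/(n@w)
L=[(393,129),(373,161),(357,198),(339,235),(320,274),(302,317),(281,360)]
for x0 in (.422,.426,.43,.434):
    Z=np.array([hit(u,v,x0)[2] for u,v in L]); print(x0,(Z*1e3).round(1),np.diff(Z).mean()*1e3,'tip',hit(297,286,x0).round(4),'mark',hit(318,332,x0).round(4),'plate top',hit(195,415,x0)[2],hit(340,428,x0)[2],'R',hit(390,274,x0).round(4))
p,d=load('wrist')
for u,v in [(297,286),(270,284),(330,330),(350,334),(300,300),(300,390),(330,400),(360,240)]: print(u,v,wworld(17+u*k,162+v*k,d=d).round(4))
```

```text
cam [ 0.27187177 -0.01799999  0.21431732]
0.422 [ 43.5  52.7  62.7  72.2  81.7  91.6 101.1] 9.601483302937847 tip [ 0.4219 -0.1421  0.0849] mark [ 0.4223 -0.1338  0.0945] plate top 0.11423364588530233 0.11303045929390754 R [ 0.4228 -0.1248  0.0804]
0.426 [39.1 48.5 58.8 68.5 78.3 88.5 98.2] 9.847357202513951 tip [ 0.4257 -0.1453  0.0815] mark [ 0.4262 -0.1368  0.0914] plate top 0.11167071243694986 0.11043671475420491 R [ 0.4266 -0.1275  0.077 ]
0.43 [34.7 44.4 54.9 64.9 74.9 85.3 95.3] 10.093231102090053 tip [ 0.4296 -0.1484  0.0782] mark [ 0.43   -0.1398  0.0883] plate top 0.10910777898859741 0.1078429702145023 R [ 0.4305 -0.1302  0.0736]
0.434 [30.4 40.3 51.  61.3 71.5 82.2 92.4] 10.339105001666157 tip [ 0.4334 -0.1516  0.0749] mark [ 0.4339 -0.1427  0.0853] plate top 0.10654484554024496 0.10524922567479968 R [ 0.4343 -0.133   0.0702]
297 286 [ 0.4283 -0.1473  0.0794]
270 284 [ 0.4212 -0.1475  0.0853]
330 330 [ 0.4259 -0.1344  0.091 ]
350 334 [ 0.4278 -0.1313  0.0901]
300 300 [ 0.4274 -0.1446  0.0834]
300 390 [ 0.4279 -0.1368  0.1027]
330 400 [ 0.4285 -0.1306  0.1038]
360 240 [ 0.4274 -0.1375  0.0683]
```

```bash
cp pics/wrist.npz pics/v0.npz; cp pics/T.npy pics/T0.npy
python3 -m jog '[0,0,-0.2,0,0,0,-1, 0,0,-0.35,0,0,0,-1, 0,0,-0.35,0,0,0,-1, 0,0,-0.35,0,0,0,-1, 0,0,-0.35,0,0,0,-1]' && python3 -c "
from h import *
wsnap()" && cp pics/wrist.npz pics/v1.npz && cp pics/T.npy pics/T1.npy
python3 -m jog '[0,0,0.2,0,0,0,-1, 0,0,0.4,0,0,0,-1, 0,0,0.7,0,0,0,-1, 0,0,0.7,0,0,0,-1, 0,0,0.7,0,0,0,-1, 0,0,0.7,0,0,0,-1]' && python3 -c "
from h import *
wsnap()" && cp pics/wrist.npz pics/v2.npz && cp pics/T.npy pics/T2.npy
cat > m.py <<'E'
from h import *
from scipy.ndimage import map_coordinates
yaw=np.radians(-2.85); e=np.array([-np.sin(yaw),np.cos(yaw),0]); n=np.array([np.cos(yaw),np.sin(yaw),0])
def rect(p,T,x0,S=5):  # rectified plate: rows z from .12 down to .03, cols y from +.0 (left) ; 5 px/mm
    O=np.array([x0,-.14,0]); zs=np.arange(.115,.03,-.001/S); ys=np.arange(.025,-.03,-.001/S)
    out=np.zeros((len(zs),len(ys),3))
    uv=np.array([[wpix(O+e*y+[0,0,z],T) for y in ys] for z in zs])
    for c in range(3): out[...,c]=map_coordinates(p[...,c].astype(float),[uv[...,1],uv[...,0]],order=1)
    return out,zs,ys
E
python3 - <<'E'
from m import *
ims=[]
for i in range(3):
    p=np.load(f'pics/v{i}.npz')['p'];T=np.load(f'pics/T{i}.npy'); print(i,T[:3,3])
    for x0 in (.424,.427,.43):
        o,zs,ys=rect(p,T,x0); r=(o[...,0]>1.6*o[...,1])&(o[...,0]>90)&(o[...,2]<o[...,0]*.6)
        cols=[(round(ys[j]*1e3,1),round(zs[r[:,j]].mean()*1e3,2),r[:,j].sum()/5) for j in range(0,len(ys),10) if r[:,j].sum()>4]
        print(x0,cols)
        if x0==.43: ims.append(o)
cv2.imwrite('pics/r.png',cv2.cvtColor(np.hstack(ims).clip(0,255).astype(np.uint8),cv2.COLOR_RGB2BGR)); print(np.hstack(ims).shape)
E
```

```text
clock: 14.58
tcp_pos: [0.4155, -0.0223, 0.0611]
orientation: [0.206, -0.0, 0.978, 0.002]
wrist_force: [0.5, -0.1, 0.6]
finger_gap: -0.0
grip_force: 0.0
clock: 15.13
tcp_pos: [0.4152, -0.0222, 0.2028]
orientation: [0.208, -0.0, 0.978, 0.001]
wrist_force: [-0.3, 0.5, -1.3]
finger_gap: 0.0003
grip_force: 0.0
0 [ 0.27187177 -0.01799999  0.21431732]Traceback (most recent call last):
  File "<stdin>", line 6, in <module>
  File "m.py", line 7, in rect
    uv=np.array([[wpix(O+e*y+[0,0,z],T) for y in ys] for z in zs])
                  ~~~~^^^^^^^^^^^^^^^^^
  File "h.py", line 37, in wpix
    c=eyes.calibration('wrist'); T=np.load('pics/T.npy') if T is None else T
ValueError: time passes only in moves, steps and waits
```

```bash
sed -i "s/^from workcell import env, eyes/from workcell import env, eyes\nCW=eyes.calibration('wrist')/; s/c=eyes.calibration('wrist')/c=CW/" h.py
cat > r.py <<'E'
from m import *
ims=[]
for i in range(3):
    p=np.load(f'pics/v{i}.npz')['p'];T=np.load(f'pics/T{i}.npy'); print(i,T[:3,3])
    for x0 in (.424,.427,.43):
        o,zs,ys=rect(p,T,x0); r=(o[...,0]>1.6*o[...,1])&(o[...,0]>90)&(o[...,2]<o[...,0]*.6)
        cols=[(round(ys[j]*1e3,1),round(zs[r[:,j]].mean()*1e3,2),r[:,j].sum()/5) for j in range(0,len(ys),10) if r[:,j].sum()>4]
        print(x0,cols)
        if x0==.43: ims.append(o)
cv2.imwrite('pics/r.png',cv2.cvtColor(np.hstack(ims).clip(0,255).astype(np.uint8),cv2.COLOR_RGB2BGR)); print(np.hstack(ims).shape)
E
python3 r.py
```

```text
0 [ 0.27187177 -0.01799999  0.21431732]
0.424 [(np.float64(19.0), np.float64(95.7), np.float64(8.0)), (np.float64(17.0), np.float64(94.1), np.float64(9.6)), (np.float64(15.0), np.float64(92.6), np.float64(8.2)), (np.float64(13.0), np.float64(92.3), np.float64(4.8)), (np.float64(11.0), np.float64(92.2), np.float64(4.2)), (np.float64(9.0), np.float64(92.2), np.float64(4.2)), (np.float64(7.0), np.float64(92.1), np.float64(4.4)), (np.float64(5.0), np.float64(92.1), np.float64(4.0))]
0.427 [(np.float64(17.0), np.float64(93.5), np.float64(8.4)), (np.float64(15.0), np.float64(91.8), np.float64(9.8)), (np.float64(13.0), np.float64(90.4), np.float64(8.6)), (np.float64(11.0), np.float64(89.9), np.float64(5.2)), (np.float64(9.0), np.float64(89.9), np.float64(4.4)), (np.float64(7.0), np.float64(89.8), np.float64(4.2)), (np.float64(5.0), np.float64(89.7), np.float64(4.4)), (np.float64(3.0), np.float64(89.8), np.float64(4.2))]
0.43 [(np.float64(15.0), np.float64(91.2), np.float64(8.6)), (np.float64(13.0), np.float64(89.5), np.float64(10.0)), (np.float64(11.0), np.float64(88.1), np.float64(8.8)), (
[... 2548 characters left out ...]
(90.2), np.float64(3.8)), (np.float64(7.0), np.float64(90.2), np.float64(3.8)), (np.float64(5.0), np.float64(90.1), np.float64(4.4)), (np.float64(3.0), np.float64(90.1), np.float64(4.0))]
0.43 [(np.float64(17.0), np.float64(94.1), np.float64(7.6)), (np.float64(15.0), np.float64(91.6), np.float64(11.4)), (np.float64(13.0), np.float64(88.8), np.float64(13.0)), (np.float64(11.0), np.float64(86.4), np.float64(10.6)), (np.float64(9.0), np.float64(85.8), np.float64(5.4)), (np.float64(7.0), np.float64(85.8), np.float64(3.8)), (np.float64(5.0), np.float64(85.8), np.float64(3.8)), (np.float64(3.0), np.float64(85.7), np.float64(4.4)), (np.float64(1.0), np.float64(85.7), np.float64(4.4))]
(425, 825, 3)
```

```bash
cat > tk.py <<'E'
from m import *
from scipy.signal import find_peaks
for x0 in (.421,.423,.425,.427,.429,.431):
  print('--',x0)
  for i in range(3):
    p=np.load(f'pics/v{i}.npz')['p'];T=np.load(f'pics/T{i}.npy')
    o,zs,ys=rect(p,T,x0); g=o.mean(2)
    def c(lo,hi):
        m=(ys*1e3>=lo)&(ys*1e3<=hi); q=g[:,m].mean(1); pk,_=find_peaks(-q,prominence=18); return (zs[pk]*1e3).round(1)
    sh=(.43-x0)*.8e3
    print(i,'tick',c(2+sh,5+sh),'ptr',[ (k,c(k,k+1).tolist()) for k in (-10,-8,-6,-4)] if x0<.428 else '')
E
python3 tk.py
```

```text
-- 0.421
0 tick [101.6  94.4  86.8  82.   77.8  72.6  68.2  62.8  58.2  53.6  49.   44. ] ptr [(-10, [85.6]), (-8, [85.6]), (-6, [85.4]), (-4, [85.2])]
1 tick [113.4  99.4  92.8  85.   80.4  75.4  70.8  66.   61.2  56.6  51.8  47.2
  42. ] ptr [(-10, [84.8]), (-8, [84.4]), (-6, [84.8]), (-4, [84.8])]
2 tick [99.2] ptr [(-10, [87.8]), (-8, [86.2]), (-6, [86.2]), (-4, [87.6])]
-- 0.423
0 tick [100.2  92.8  85.2  80.2  76.   70.8  66.4  61.   56.2  51.6  46.8  41.8] ptr [(-10, [83.8]), (-8, [83.8]), (-6, [83.6]), (-4, [84.4])]
1 tick [112.8  98.6  91.8  84.   79.2  74.2  69.4  64.6  59.8  55.   50.2  45.6
  40.2] ptr [(-10, [83.4]), (-8, [83.6]), (-6, [83.6]), (-4, [84.0])]
2 tick [96.2] ptr [(-10, [83.0]), (-8, [83.0]), (-6, [84.0]), (-4, [85.2])]
-- 0.425
0 tick [98.6 91.4 83.6 78.6 74.2 69.  64.4 59.  54.2 49.6 44.6 39.6] ptr [(-10, [82.0]), (-8, [82.0]), (-6, [82.8]), (-4, [])]
1 tick [112.   97.6  90.8  82.8  78.   73.   68.   63.2  58.2  53.4  48.6  43.8
  38.6] ptr [(-10, [82.6]), (-8, [82.4]), (-6, [82.8]), (-4, [])]
2 tick [93.2] ptr [(-10, [79.8]), (-8, [80.4]), (-6, [81.8]), (-4, [83.8])]
-- 0.427
0 tick [97.2 89.8 82.  76.8 72.4 67.2 62.6 57.  52.2 47.4 42.6 37.4] ptr [(-10, [80.2]), (-8, [81.0]), (-6, [81.8]), (-4, [])]
1 tick [96.8 89.8 81.6 76.8 71.6 66.8 61.8 56.8 51.8 46.8 42.2 36.8] ptr [(-10, [81.2]), (-8, [81.6]), (-6, [82.2]), (-4, [])]
2 tick [90.2] ptr [(-10, [76.8]), (-8, [78.6]), (-6, [80.4]), (-4, [])]
-- 0.429
0 tick [95.8 88.2 80.2 75.2 70.6 65.4 60.6 55.2 50.2 45.4 40.4 35.2] ptr 
1 tick [95.8 88.8 80.6 75.6 70.4 65.4 60.4 55.2 50.4 45.2 40.4 35. ] ptr 
2 tick [87.4] ptr 
-- 0.431
0 tick [94.  86.8 78.6 73.4 69.  63.6 58.6 53.2 48.2 43.4 38.2 33. ] ptr 
1 tick [94.8 87.8 79.4 74.4 69.2 64.  59.  53.8 48.8 43.6 38.8 33.2] ptr 
2 tick [110.8  84.4] ptr
```

```bash
python3 -m jog '[0.1,-0.1,0.16,0,0.04,0,0, 0.15,-0.3,0.16,0,0.08,0,0, 0.2,-0.5,0.16,0,0.1334,0,0.2, 0.294,-0.7,0.16,0,0.1334,0,0.2, 0.294,-0.81,0.16,0,0.1334,0,0.2, 0.294,-0.81,0.16,0,0.1334,0,0.2, 0.294,-0.81,0.16,0,0.1334,0,0.2, 0.294,-0.81,0.16,0,0.1334,0,0.2]'
python3 - <<'E'
from h import *
p,d=wsnap(); s=env.get_state(); print(s['tcp_pos'],s['orientation'])
q=p.astype(int); m=(q[...,0]>110)&(q[...,0]>2*q[...,1])&(q[...,0]>2*q[...,2]); 
u0,v0=wpix([.4725,-.183,.163]).astype(int)
v,u=np.nonzero(m); k=(abs(u-u0)<30)&(abs(v-v0)<30); W=np.array([wworld(a,b,d=d) for a,b in zip(u[k],v[k])]); W=W[(W[:,2]>.158)&(W[:,2]<.17)]; print(len(W),W.mean(0),(np.percentile(W,98,0)+np.percentile(W,2,0))/2)
E
```

```text
clock: 15.85
tcp_pos: [0.4715, -0.183, 0.2299]
orientation: [-0.004, 0.001, 1.0, 0.003]
wrist_force: [-0.5, 0.5, -0.1]
finger_gap: 0.0511
grip_force: 0.0
[ 0.47152123 -0.18252739  0.23055727] [-3.59071118e-03  2.24955110e-04  9.99989266e-01  2.91949981e-03]
452 [ 0.47268858 -0.18361039  0.16419164] [ 0.47316766 -0.18349192  0.16330908]
```

```bash
python3 -m jog '[0.005,-0.004,-0.2,0,0,0,0.2, 0.005,-0.004,-0.35,0,0,0,0.2, 0.005,-0.004,-0.485,0,0,0,0.2, 0.005,-0.004,-0.485,0,0,0,0.2, 0.005,-0.004,-0.485,0,0,0,-0.8, 0.005,-0.004,-0.485,0,0,0,-0.8, 0.005,-0.004,-0.485,0,0,0,-0.8, 0.005,-0.004,-0.485,0,0,0,-0.8, 0.005,-0.004,-0.485,0,0,0,-0.8, 0.005,-0.004,-0.485,0,0,0,-0.8]' 30 && python3 -m jog '[0.048,-0.051,0,0,0,0,-0.8, 0.078,-0.115,0,0,0,0,-0.8, 0.087,-0.185,0,0,0,0,-0.8, 0.074,-0.254,0,0,0,0,-0.8, 0.04,-0.316,0,0,0,0,-0.8, -0.011,-0.364,0,0,0,0,-0.8, -0.074,-0.396,0,0,0,0,-0.8, -0.074,-0.396,0,0,0,0,-0.8, -0.074,-0.396,0,0,0,0,-0.8]'
```

```text
clock: 16.73
tcp_pos: [0.4749, -0.1849, 0.1366]
orientation: [-0.001, 0.0, 1.0, 0.002]
wrist_force: [-2.4, 2.3, 8.1]
finger_gap: 0.0203
grip_force: 31.0
clock: 17.48
tcp_pos: [0.459, -0.264, 0.1366]
orientation: [-0.002, 0.001, 1.0, 0.002]
wrist_force: [-1.7, 3.8, 8.9]
finger_gap: 0.0203
grip_force: 31.1
```

```bash
python3 -m jog '[0,0,0,0,0,0,0, 0,0,0,0,0,0,0, 0,0,0,0,0,0,0, 0,0,0.2,0,0,0,0, 0,0,0.4,0,0,0,0, 0,0.2,0.45,0,0,0,-1, 0,0.4,0.4,0,0,0,-1, 0,0.6,0.4,0,-0.04,0,-1, -0.1,0.8,0.4,0,-0.08,0,-1, -0.25,0.95,0.4,0,-0.135,0,-1, -0.25,0.95,0.4,0,-0.135,0,-1, -0.25,0.95,0.4,0,-0.135,0,-1]' && python3 -m jog '[0,0.1,-0.2,0,0,0,-1, 0,0.24,-0.5,0,0,0,-1, 0,0.24,-0.5,0,0,0,-1, 0,0.24,-0.5,0,0,0,-1, 0,0.24,-0.5,0,0,0,-1]' && python3 -c "
from h import *
wsnap()" && cp pics/wrist.npz pics/v0.npz && cp pics/T.npy pics/T0.npy
python3 -m jog '[0,0,-0.15,0,0,0,-1, 0,0,-0.3,0,0,0,-1, 0,0,-0.3,0,0,0,-1, 0,0,-0.3,0,0,0,-1]' && python3 -c "
from h import *
wsnap()" && cp pics/wrist.npz pics/v1.npz && cp pics/T.npy pics/T1.npy
sed -i 's/range(3)/range(2)/' r.py tk.py; sed -i 's/(.424,.427,.43)/(.427,.4285)/' r.py; sed -i 's/(.421,.423,.425,.427,.429,.431)/(.422,.424,.426,.429)/' tk.py; python3 r.py | sed 's/np.float64//g'; python3 tk.py
```

```text
clock: 18.48
tcp_pos: [0.403, -0.0693, 0.2108]
orientation: [0.207, -0.001, 0.978, 0.004]
wrist_force: [-0.3, -0.0, 0.2]
finger_gap: -0.0
grip_force: 0.0
clock: 18.9
tcp_pos: [0.4087, -0.0253, 0.1136]
orientation: [0.206, -0.001, 0.978, 0.003]
wrist_force: [0.7, -0.7, 0.1]
finger_gap: 0.0001
grip_force: 0.0
clock: 19.28
tcp_pos: [0.4141, -0.0275, 0.0592]
orientation: [0.204, 0.0, 0.979, 0.003]
wrist_force: [-0.1, -0.5, 0.6]
finger_gap: -0.0002
grip_force: 0.0
0 [ 0.28272054 -0.02451742  0.21531154]
0.427 [((17.0), (93.7), (8.4)), ((15.0), (92.1), (9.6)), ((13.0), (90.4), (9.0)), ((11.0), (89.9), (5.2)), ((9.0), (89.7), (4.4)), ((7.0), (89.8), (4.2)), ((5.0), (90.0), (4.2)), ((3.0), (90.0), (4.2))]
0.4285 [((17.0), (93.2), (6.6)), ((15.0), (91.8), (9.4)), ((13.0), (89.9), (9.6)), ((11.0), (88.6), (7.4)), ((9.0), (88.7), (4.4)), ((7.0), (88.5), (4.4)), ((5.0), (88.6), (4.2)), ((3.0), (88.7), (4.4)), ((1.0), (88.5), (4.0))]
1 [ 0.28854375 -0.02653857  0.16147307]
0.427 [((17.0), (92.2), (7.4)), ((15.0), (91.2), (8.6)), ((13.0), (90.2), (8.2)), ((11.0), (89.9), (4.8)), ((9.0), (90.0), (3
[... 1099 characters left out ...]
.8  47.6  43.
  37.6] ptr [(-10, [89.4]), (-8, [89.2]), (-6, [89.6]), (-4, [])]
-- 0.429
0 tick [95.4 86.8 80.6 75.4 70.2 64.8 60.4 55.2 49.8 44.8 39.8 34.6] ptr 
1 tick [111.2  95.8  88.8  80.6  75.6  70.6  65.6  60.6  55.6  50.4  45.2  40.4
  35. ] ptr Traceback (most recent call last):
  File "r.py", line 10, in <module>
    cv2.imwrite('pics/r.png',cv2.cvtColor(np.hstack(ims).clip(0,255).astype(np.uint8),cv2.COLOR_RGB2BGR)); print(np.hstack(ims).shape)
                                          ~~~~~~~~~^^^^^
    return _nx.concatenate(arrs, 1, dtype=dtype, casting=casting)
           ~~~~~~~~~~~~~~~^^^^^^^^^^^^^^^^^^^^^^^^^^^^^^^^^^^^^^^
ValueError: need at least one array to concatenate
```

Pointer and clip agree to about 0.3 mm, so the lift is at the mark. Next is locating the base from above.

```bash
python3 -m jog '[0,0,0.2,0,0,0,-1, 0,0,0.4,0,0,0,-1, 0,0,0.6,0,0.04,0,0, 0,0,0.8,0,0.08,0,1, 0,0,0.95,0,0.131,0,1, 0.2,-0.2,0.95,0,0.131,0,1, 0.4,-0.4,0.95,0,0.131,0,1, 0.5,-0.6,0.95,0,0.131,0,1, 0.55,-0.8,0.95,0,0.131,0,1, 0.55,-0.97,0.95,0,0.131,0,1, 0.55,-0.97,0.95,0,0.131,0,1, 0.55,-0.97,0.95,0,0.131,0,1]'
cat > cop.py <<'E'
from h import *
p,d=wsnap(); s=env.get_state(); print(s['tcp_pos'],s['orientation'])
u0,v0=wpix([.575,-.226,.141]); print(u0,v0)
hsv=cv2.cvtColor(p,cv2.COLOR_RGB2HSV); W=[]
for v in range(int(v0)-50,min(int(v0)+50,384)):
    for u in range(int(u0)-50,int(u0)+50):
        if d[v,u]>0 and hsv[v,u,1]>100:
            w=wworld(u,v,d=d)
            if abs(w[2]-.141)<.008 and abs(w[0]-.575)<.045 and abs(w[1]+.226)<.045: W.append(wworld(u,v,np.median(.141)) if 0 else w)
W=np.array(W); print(len(W),'z',np.median(W[:,2]),'mean',W.mean(0)); 
c,r=cv2.minEnclosingCircle(W[:,:2].astype(np.float32)*1000); print(c,r)
h=cv2.resize(p[max(int(v0)-60,0):int(v0)+60,max(int(u0)-80,0):int(u0)+80],(800,600)); cv2.imwrite('pics/cop.png',cv2.cvtColor(h,cv2.COLOR_RGB2BGR))
E
python3 cop.py
```

```text
clock: 20.33
tcp_pos: [0.5247, -0.2263, 0.2508]
orientation: [0.002, 0.003, 1.0, 0.001]
wrist_force: [0.2, 0.5, -0.6]
finger_gap: 0.0855
grip_force: 0.0
[ 0.52385487 -0.223735    0.25082251] [0.00196531 0.00239054 0.99999334 0.0019355 ]
251.61460608764244 242.8982402118272
2146 z 0.14263174750959792 mean [ 0.57262282 -0.22579304  0.14256955]
(574.4036865234375, -225.7688751220703) 26.242761611938477
```

```bash
python3 -m jog '[0.15,-0.003,0,0,0,0,1, 0.248,-0.003,0,0,0,0,1, 0.248,-0.003,-0.15,0,0,0,1, 0.248,-0.003,-0.3,0,0,0,1, 0.248,-0.003,-0.45,0,0,0,1, 0.248,-0.003,-0.58,0,0,0,1, 0.248,-0.003,-0.655,0,0,0,1, 0.248,-0.003,-0.655,0,0,0,1, 0.248,-0.003,-0.655,0,0,0,1, 0.248,-0.003,-0.655,0,0,0,1]'
```

```text
clock: 21.22
tcp_pos: [0.5738, -0.2212, 0.1203]
orientation: [0.002, 0.0, 1.0, 0.002]
wrist_force: [0.0, -0.2, 0.2]
finger_gap: 0.0852
grip_force: 0.0
```

```bash
python3 -m jog '[0,0,-0.005,0,0,0,1]'; python3 -m jog '[0,0,0,0,0,0,1]'
```

```text
clock: 21.3
tcp_pos: [0.5742, -0.2216, 0.1194]
orientation: [0.002, 0.0, 1.0, 0.002]
wrist_force: [0.5, 0.9, -0.8]
finger_gap: 0.0858
grip_force: 0.0
clock: 21.38
tcp_pos: [0.5737, -0.2214, 0.1185]
orientation: [0.002, 0.0, 1.0, 0.002]
wrist_force: [1.0, 0.4, -0.1]
finger_gap: 0.0858
grip_force: 0.0
```

```bash
python3 -m jog '[0,-0.022,0,0,0,0,1, 0,-0.022,0,0,0,0,1]' && python3 -m jog '[0,0,0,0,0,0,0.1, 0,0,0,0,0,0,0.1, 0,0,0,0,0,0,0.1, 0,0,0,0,0,0,0.1, 0,0,0,0,0,0,0.1, 0,0,0,0,0,0,0.1, 0,0,0,0,0,0,0.1]' 30
```

```text
clock: 21.55
tcp_pos: [0.5731, -0.2264, 0.1172]
orientation: [0.001, 0.001, 1.0, 0.002]
wrist_force: [-0.5, 0.4, 0.8]
finger_gap: 0.0855
grip_force: 0.0
clock: 22.13
tcp_pos: [0.5727, -0.2256, 0.1167]
orientation: [0.0, 0.0, 1.0, 0.003]
wrist_force: [-0.9, -0.9, 3.0]
finger_gap: 0.0519
grip_force: 31.2
```

```bash
python3 -m jog '[0,0,0,0,0,0,0.4, 0,0,0,0,0,0,0.6, 0,0,0,0,0,0,0.6, 0,0,0.03,0,0,0,0.6, 0,0,0.066,0,0,0,0.6, 0,0,0.066,0,0,0,0.6]' && python3 -m jog '[0,0,0,0,0,0,0.1, 0,0,0,0,0,0,0.1, 0,0,0,0,0,0,0.1, 0,0,0,0,0,0,0.1, 0,0,0,0,0,0,0.1]' 40
```

```text
clock: 22.63
tcp_pos: [0.5736, -0.2259, 0.1315]
orientation: [0.001, 0.0, 1.0, 0.002]
wrist_force: [-0.0, 0.5, 0.6]
finger_gap: 0.0683
grip_force: 0.0
clock: 23.05
tcp_pos: [0.5732, -0.2257, 0.1307]
orientation: [0.001, 0.0, 1.0, 0.002]
wrist_force: [-0.9, 0.1, 4.5]
finger_gap: 0.0507
grip_force: 40.7
```

```bash
python3 -m jog '[0,0,0.05,0,0,0,0.1, 0,0,0.15,0,0,0,0.1, 0,0,0.3,0,0,0,0.1, 0,0,0.4,0,0,0,0.1, 0,0,0.4,0,0,0,0.1, 0,0,0.4,0,0,0,0.1]'
python3 - <<'E'
from h import *
p,d=wsnap('hold.png'); s=env.get_state(); t=s['tcp_pos']; print(t,s['finger_gap'],s['grip_force'])
hsv=cv2.cvtColor(p,cv2.COLOR_RGB2HSV); W=[]
for v in range(150,384):
    for u in range(150,360):
        if d[v,u]>0 and hsv[v,u,1]>100 and hsv[v,u,0]<15:
            w=wworld(u,v,d=d)-t
            if np.hypot(*w[:2])<.045 and -.02<w[2]<.05: W.append(w)
W=np.array(W); c,r=cv2.minEnclosingCircle(W[:,:2].astype(np.float32)*1000)
print(len(W),np.percentile(W[:,2],[5,25,50,75,95]),c,r)
A=np.c_[W[:,:2],np.ones(len(W))]; print('plane',np.linalg.lstsq(A,W[:,2],rcond=None)[0])
E
```

```text
clock: 23.55
tcp_pos: [0.5734, -0.2259, 0.2113]
orientation: [0.002, 0.0, 1.0, 0.002]
wrist_force: [0.3, -0.1, -1.6]
finger_gap: 0.0508
grip_force: 41.8
[ 0.57264039 -0.22546533  0.20971569] 0.0509471613458628 41.81542932987213
7507 [0.01166509 0.01282584 0.01327857 0.01372121 0.01449327] (-6.631872177124023, 1.2073631286621094) 39.09267807006836
plane [0.02973253 0.03785263 0.0133118 ]
```

View pics/hold.png

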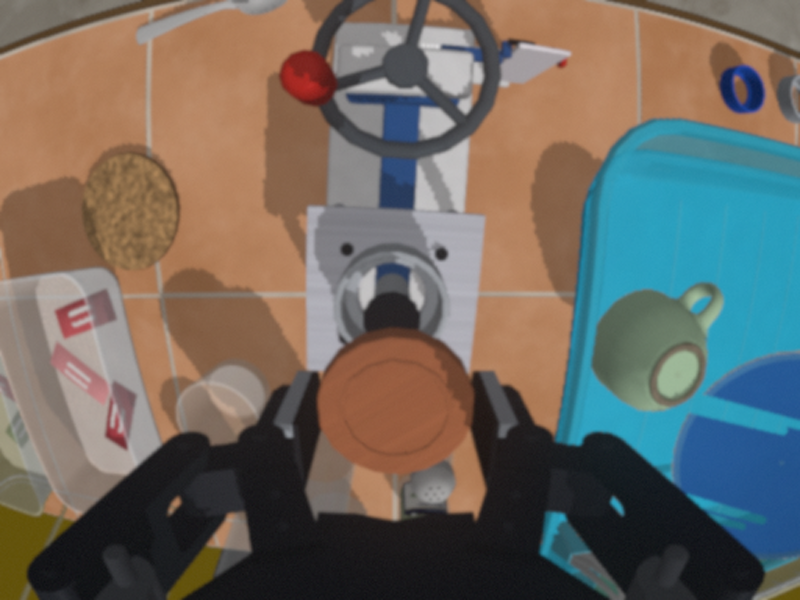

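The picture shows the base held level, with the ring left on the seat; trivet at (131,209).

Run:
```python
from h import *
s=1/1.5625
print('trivet',wworld(131*s,209*s,.008),[wworld(a*s,b*s,.008).round(3).tolist() for a,b in [(84,205),(179,215),(133,150),(131,269)]])
p,d=load('wrist')
for a,b in [(20,275),(60,270),(100,268),(120,300),(45,290)]: print(wworld(a*s,b*s,d=d).round(3))
p,d=load('top')
for u in (615,650,680):
    print([world('top',u*s,v*s,d=d).round(3).tolist() for v in (312,306,300,294)])
```

```text
trivet [ 0.52118053 -0.44273028  0.008     ] [[0.513, -0.494, 0.008], [0.529, -0.397, 0.008], [0.472, -0.437, 0.008], [0.572, -0.449, 0.008]]
[ 0.575 -0.6    0.001]
[ 0.572 -0.54   0.001]
[ 0.57  -0.483  0.008]
[ 0.599 -0.463  0.012]
[ 0.591 -0.564  0.003]
[[0.455, -0.265, 0.616], [0.461, -0.266, 0.616], [0.467, -0.266, 0.615], [0.474, -0.267, 0.614]]
[[0.455, -0.3, 0.617], [0.462, -0.302, 0.612], [0.469, -0.304, 0.609], [0.597, -0.541, 0.002]]
[[0.562, -0.602, -0.006], [0.574, -0.601, -0.003], [0.574, -0.574, 0.062], [0.589, -0.582, 0.045]]
```

```bash
python3 -m jog '[-0.05,-0.2,0,0,0,0,0.1, -0.1,-0.4,0,0,0,0,0.1, -0.17,-0.6,0,0,0,0,0.1, -0.22,-0.8,0,0,0,0,0.1, -0.265,-1,0,0,0,0,0.1, -0.265,-1,0,0,0,0,0.1]' && python3 -m jog '[0,-0.1,-0.1,0,0,0,0.1, 0,-0.1,-0.3,0,0,0,0.1, 0,-0.1,-0.5,0,0,0,0.1, 0,-0.1,-0.7,0,0,0,0.1, 0,-0.1,-0.85,0,0,0,0.1, 0,-0.1,-0.93,0,0,0,0.1, 0,-0.1,-0.97,0,0,0,0.1, 0,-0.1,-0.97,0,0,0,0.1]'
```

```text
clock: 24.1
tcp_pos: [0.5164, -0.4323, 0.2065]
orientation: [-0.001, 0.004, 1.0, 0.003]
wrist_force: [0.3, -0.2, -1.1]
finger_gap: 0.0506
grip_force: 42.0
clock: 24.77
tcp_pos: [0.5177, -0.4432, 0.0117]
orientation: [-0.002, 0.0, 1.0, 0.005]
wrist_force: [0.0, 0.3, -0.2]
finger_gap: 0.0508
grip_force: 42.1
```

```bash
python3 -m jog '[0,0,-0.005,0,0,0,0.1, 0,0,-0.01,0,0,0,0.1]'; python3 -m jog '[0,0,-0.005,0,0,0,0.1, 0,0,-0.008,0,0,0,0.1]'
```

```text
clock: 24.93
tcp_pos: [0.5206, -0.4463, 0.0152]
orientation: [0.001, 0.0, 1.0, 0.002]
wrist_force: [-0.3, -0.8, -0.2]
finger_gap: 0.0507
grip_force: 42.1
clock: 25.1
tcp_pos: [0.5205, -0.4463, 0.0136]
orientation: [0.001, 0.0, 1.0, 0.002]
wrist_force: [-0.1, 0.6, -1.1]
finger_gap: 0.0508
grip_force: 42.1
```

```bash
python3 -m jog '[0,0,-0.01,0,0,0,0.1, 0,0,-0.02,0,0,0,0.1, 0,0,-0.02,0,0,0,0.1]'; python3 -m jog '[0,0,-0.005,0,0,0,0.1, 0,0,-0.007,0,0,0,0.1, 0,0,-0.007,0,0,0,0.1]'
```

```text
clock: 25.35
tcp_pos: [0.5196, -0.4454, 0.0079]
orientation: [0.0, 0.0, 1.0, 0.003]
wrist_force: [0.3, -0.4, -0.9]
finger_gap: 0.051
grip_force: 42.1
clock: 25.6
tcp_pos: [0.5196, -0.4454, 0.0076]
orientation: [0.0, 0.0, 1.0, 0.003]
wrist_force: [-1.3, 1.5, 4.6]
finger_gap: 0.0509
grip_force: 42.5
```

```bash
python3 -m jog '[0,0,0,0,0,0,0.3, 0,0,0,0,0,0,0.6, 0,0,0,0,0,0,1, 0,0,0,0,0,0,1, 0,0,0.1,0,0,0,1, 0,0,0.3,0,0,0,1, 0,0,0.5,0,0,0,1, 0,0,0.7,0,0,0,1, -0.1,0,0.9,0,0,0,1, -0.2,0.3,0.95,0,0,0,1, -0.2,0.3,0.95,0,0,0,1]'
python3 - <<'E'
from h import *
p,d=wsnap('end.png'); print(env.get_state()['tcp_pos'])
hsv=cv2.cvtColor(p,cv2.COLOR_RGB2HSV)
def reg(c,z0,z1,r,col=None):
    u0,v0=wpix(c).astype(int); W=[]
    for v in range(max(0,v0-50),min(384,v0+50)):
        for u in range(max(0,u0-60),min(512,u0+60)):
            if d[v,u]>0:
                w=wworld(u,v,d=d)
                if z0<w[2]<z1 and np.hypot(*(w-c)[:2])<r: W.append(w)
    W=np.array(W); q,R=cv2.minEnclosingCircle(W[:,:2].astype(np.float32)*1000); A=np.c_[W[:,:2]-W[:,:2].mean(0),np.ones(len(W))]
    print(len(W),np.median(W,0),q,R,np.linalg.lstsq(A,W[:,2],rcond=None)[0])
reg(np.array([.52,-.446,.018]),.0145,.03,.048)
reg(np.array([.575,-.226,.113]),.105,.12,.04)
E
```

```text
clock: 26.52
tcp_pos: [0.4797, -0.3856, 0.2004]
orientation: [0.002, 0.001, 1.0, 0.001]
wrist_force: [-0.5, 0.0, -1.1]
finger_gap: 0.0855
grip_force: 0.0
[ 0.47824365 -0.38107575  0.20007634]
1440 [ 0.52002809 -0.44330719  0.01945853] (521.6270751953125, -444.0215148925781) 26.888139724731445 [ 0.00892357 -0.00160129  0.01939104]
651 [ 0.55520819 -0.23090298  0.11258632] (567.842529296875, -224.80653381347656) 31.336074829101562 [0.00496029 0.01179199 0.11168601]
```

The base lies flat and centred on the trivet, and the ring is still on the seat.

```bash
python3 -c "
from workcell import env
print(env.hand_in())"
```

```text
the job is handed in; nothing more can be done
None
```

I handed the job in after about 26.5 s of the 72 s. By wrist-camera measurement the base lies flat and centred on the trivet, the ring is still on the seat and the pointer was within about 0.3 mm of the mark; I did not re-measure the pointer or the bystanders after lifting the base off.

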